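# Set a filming stand to its height mark and clamp its cam lever

### The arm

A 6-joint arm with a two-finger parallel gripper is mounted at the origin on a cart in front of the work surface, level with it; the furniture and walls round the work are solid. World frame = base frame: x ahead of the robot, y to its left, z up, the work surface at z = 0. Lengths are in mm, angles in rad, forces in N, time in s.
With the tool pointing down it reaches from about 350 to 775 mm from the base axis. Payload 7.3 kg.
Tool frame: the origin (TCP) lies between the finger pads, 19 mm behind the fingertips; this is the grasp point; z points along the fingers, y is the line along which they close (so a half turn about z gives the same grasp; the last joint's range is limited). The gripper opens to 92 mm and grips with 3 to 60 N. Pads are 19 mm wide; open, the fingers measure 130 mm over their backs; the gripper's body (75 mm by 190 mm) begins 47 mm behind the grasp point.
Start: joints at [1.019, 0.342, 1.524, -0, 1.275, -0.146], TCP at [207.233, 482.387, 245.541] pointing down, gripper open.
Joint ranges: [-2.53, 2.53], [-0.77, 2.02], [0.04, 2.7], [-1, 4.14], [0.28, 2.66], [-3.11, 3.11]. Speed limits (rad/s): [2.57, 2.57, 3.14, 3.14, 3.14, 3.14].

### API

Orientations are given as [roll, pitch, yaw] about the fixed x, y, z axes, in that order (R = Rz(yaw) Ry(pitch) Rx(roll)).
In Python, from plant import bot, viewer, status gives the robot as it stands (bot), with the cameras (viewer) and the readings (status).
- The arm moves only by the tool shift_gripper, called after "Request:" by a JSON object that holds its "op" and its "data". Schema: {"type":"object","properties":{"deltas":{"type":"array","items":{"type":"array","items":{"type":"array","items":{"type":"number"},"minItems":5,"maxItems":5},"minItems":1,"maxItems":5},"minItems":1,"maxItems":1},"only":{"type":"string"},"quiet":{"type":"boolean"},"lines":{"type":"string"}},"required":["deltas"],"additionalProperties":false}. deltas is a list that holds a single list of rows (three levels of brackets), with 1 to 5 rows, each of 5 numbers: the finger opening in mm, then dx, dy, dz in fractions of the full range, 1 being 750 mm, then a turn about the tool's z in normalised numbers (1 is pi rad); each row is the pose to reach, as a shift and turn from the pose commanded when the call began, along the tool's axes at that moment; what a row does not reach only later rows make up. A row lasts 1/8 s, in which the tool goes at most 62.5 mm and 0.188 rad, less where a joint would pass 70% of its speed; a pose out of reach is approached as far as the arm can. The fingers move at their own pace and stop on an object; the grip force is fixed at half the most. Time passes only in rows, so rows that do not move let the fingers close. The tool returns the time, the measured TCP pose, the force, the opening and the grip force at its end. only (a regular expression) keeps the lines of the reply that match it, lines (a string "A,B") keeps lines A to B, and quiet returns only ok. Shift and turn numbers lie between -1 and 1, and a call with a number outside is refused. Input that does not fit is refused with a message, and nothing moves.
- status.get_obs(): the state, without advancing time (a new reading comes with each control period).
- viewer.capture(name): name is "scene" or "top" or "wrist"; returns a dict with "color" (400x640x3 uint8, red, green, blue), "K" (3x3 intrinsics, pixels), "R" (3x3) and "t" (3): a world point X has camera coordinates R X + t. Camera axes: x right, y down, z forward; pixel columns grow to the right and rows downward; lengths in mm; the calibration is good to about 2 mm. The wrist camera is an equidistant fisheye: a pixel r from the principal point sees the ray r / f radians off the axis. A picture is of the moment at which its call begins. There is no depth.
- bot.close_job(): hands the job in; it is judged then, once.
The state is a dict: "time": time; "joint_positions": joint angles; "dq": joint speeds; "tau": joint torques, N m; "tool_pos": TCP position; "tcp_rot": TCP orientation; "contact_force": force on the tool from outside, world axes, zero at the start; "moment": the same for the moment, N m; "grip_width": finger opening in mm; "finger_force": force on a finger pad.
Only numpy, scipy, OpenCV 4.12 (cv2) and the standard library are available. Lean on these libraries where they do the work, as an engineer would, in place of code of your own. Each camera call takes 0.05 s, during which the arm holds its last target. There are 200 camera calls.

### The job

Set the telescopic filming stand to its height mark: pinch the open cam lever gently against the grip pad on the other side of the upper tube, so that the lever stays open, and raise the tube until its pointer is level with the black tab on the scale. Keep holding it there while you squeeze the cam lever fully closed, never closing it away from the mark. Finish still gripping tube and lever, do not let go, and leave the other things on the surface where they stand.

Things in the scene. Friction and masses are not known exactly. Their poses are not given: they have to be found in the camera images.
- stand: stand that does not move: dark round base 110 mm across, 14 thick, with a square leg over which an aluminium upper tube (22x22 mm) slides up and down. Origin: centre of the base's underside, on the tube's axis; z up. Lever on the tube's +y side, grip pad on its -y side: grasp from above, closing along y. Scale strip (14 mm wide, top 154 mm up) 30 mm from the axis at -x, towards the robot.
- upper_tube (a joint): height of the upper tube on the leg in m: 0 = all the way down (start), travel 0.095, up is positive. Tube, pad and lever together weigh 0.24 to 0.38 kg; the tube sinks back if it is let go with the lever open; with the lever closed, a cam brakes it.
- grip (a point): point on the tube's axis midway between lever plate and grip pad: the place for the TCP. It is 120 mm above the surface with the tube down, 47 mm below the tip of the threaded stud on top of the tube (167 mm when down); moves with the tube. The stand is in a niche between tall side panels (inner faces at y = 0.26 and -0.26, front edges at x about 0.28): bring the arm in from the front.
- grip_pad (a point): ribbed rubber pad on the tube's -y side, across from the lever (collider upper_tube_c7): 20 mm wide, from 90 to 140 mm above the surface with the tube down, outer face 19 mm from the tube's axis. This point: middle of that face; moves with the tube. The pad does not yield, only the lever: while squeezing, let the hand follow to the stand's -y by half the narrowing (about 10 mm).
- cam_lever (a joint): lever angle in rad: 0 = closed, upright along the tube; open at the start (0.26 to 0.32), tip leaning out to the stand's +y; limit 0.35. Stays where left: needs about 7 N at its tip to move, so a pinch under 5 N leaves it; while moved it presses back with 7 N, so pushing the tip in by 1 to 3 mm holds the tube well without closing it. 14 N closes it fully.
- lever_plate: dark steel plate, upper half of the cam lever, 22 mm wide, 7 thick, top 69 mm from the pivot. Origin: the pivot, 18 mm from the tube's axis at +y, 55 mm above the surface with the tube down; z along the lever. Width over lever tip and grip pad: 41 mm closed, about 58 to 62 mm open.
- lever_tip (a point): outer face of the lever near its top end, 66 mm from the pivot along the lever: closed, it is 21.5 mm from the tube's axis and 121 mm above the surface with the tube down.
- pointer (a point): free end of the small black pointer (5 mm square bar) that sticks out of the tube's collar towards the robot, just beside the scale strip; 45 mm above the surface with the tube down.
- mark_tab: black tab clipped round the scale strip, 20 mm wide and 10 tall, the height mark; it does not move. Its origin lies on the tube's axis at the height of the tab's middle; 90 to 125 mm above the surface.
- mark (a point): middle of the tab's height, on its front beside the pointer's path: the pointer is to come level with it.
- salt_shaker: salt shaker, glass with grey cap, 44 mm wide, 90 tall; bystander, origin at the centre of its underside
- tealight: small tealight candle, 38 mm wide, 15 tall; bystander, origin at the centre of its underside
- pepper_mill: turned wooden pepper mill, 58 mm wide, 170 tall; bystander, origin at the centre of its underside
- honey: jar of honey, 65 mm wide, 86 tall; bystander, origin at the centre of its underside
- white_jug: small white jug, 44x54 mm, 78 tall; bystander, origin at the centre of its underside
- tea_tin: green canister, 87 mm wide, 120 tall; bystander, origin at the centre of its underside
- spice_a: spice jar with a black lid, 41 mm wide, 105 tall; bystander, origin at the centre of its underside

How it is judged (in metres and radians):
On the way, in this order (a step that is already met when the one before it is completed fails the run):
1. the tube is held with its pointer level with the tab (within 5 mm) while the lever is still open (z of pointer in the frame of mark between -0.005 and 0.005 m and value of joint cam_lever above 0.17 rad and contact force between the fingers and upper_tube_c7 above 0.5 N and contact force between the fingers and lever_plate above 0.5 N), for 0.3 s.
2. the lever is closed with the pointer still level with the tab (z of pointer in the frame of mark between -0.005 and 0.005 m and value of joint cam_lever below 0.05 rad), for 0.2 s.
At the end, for the whole second after the job is handed in: The pointer is level with the middle of the tab within 5 mm (half the tab's height), the cam lever is closed (under 0.05 rad), the tube is still, and the fingers still press on both the lever plate and the grip pad with more than 2 N (all of step 2 and contact force between the fingers and upper_tube_c7 above 2 N and contact force between the fingers and lever_plate above 2 N and velocity of joint upper_tube between -0.01 and 0.01 m/s); the arm keeps its last pose, push and grip.
It fails at once if the lever is closed (under 0.12 rad) while the pointer is more than 10 mm from the tab's middle (value of joint cam_lever below 0.12 rad and not (z of pointer in the frame of mark between -0.01 and 0.01 m)).
It fails at once if one of the other things on the surface is moved by more than 30 mm (distance of any of salt_shaker, tealight, pepper_mill, honey, white_jug, tea_tin, spice_a from where it was at the start of the episode above 0.03 m).
It also fails if it takes over 35 s, if anything falls off the work surface, if the arm or the gripper's body presses on something with over 40 N, if the wrist force passes 120 N, or if a joint passes its speed limit or range.

## Working session

There is one attempt and no reset: what is moved stays moved. The work goes in short steps, Python scripts to look and compute and a tool call to move; the robot and the scene stay as the last step left them, time stands still between calls to the robot, and variables do not carry over. Pictures are saved under pics/ and viewed, at most 12 in all, crops included, and the job is handed in when it is done.

```bash
ls; mkdir -p pics; python3 - <<'E'
from plant import bot, viewer, status
import cv2,numpy as np
o=status.get_obs();print({k:np.round(v,3) for k,v in o.items()})
for n in("scene","top"):
    c=viewer.capture(n);cv2.imwrite(f"pics/{n}0.png",c["color"][...,::-1]);np.savez(f"pics/{n}0.npz",**c);print(n,c["K"],c["R"],c["t"])
E
```

```text
pics
plant.py
{'time': np.float64(0.0), 'joint_positions': array([ 1.019,  0.343,  1.525, -0.   ,  1.275, -0.146]), 'dq': array([-0.   ,  0.002, -0.001, -0.   , -0.   ,  0.001]), 'tau': array([  0.   , -43.125, -24.422,   0.072,   0.056,  -0.   ]), 'tool_pos': array([207.022, 482.054, 244.867]), 'tcp_rot': array([-3.14 , -0.   ,  2.736]), 'contact_force': array([-0.59 ,  0.036, -0.106]), 'moment': array([ 0.034,  0.015, -0.049]), 'finger_force': np.float64(0.0), 'grip_width': np.float64(91.983)}
scene [[454.88639026   0.         317.88852488]
 [  0.         454.88639026 194.45296088]
 [  0.           0.           1.        ]] [[ 0.58503022 -0.8107336   0.02122911]
 [-0.50095564 -0.38183029 -0.7766911 ]
 [ 0.63779549  0.44375293 -0.62952383]] [-274.0249676   325.58241341  792.82686572]
top [[396.74233676   0.         320.22480433]
 [  0.         396.74233676 197.21350508]
 [  0.           0.           1.        ]] [[ 1.19558979e-02 -9.99928470e-01 -3.32736158e-04]
 [-9.92093264e-01 -1.18206376e-02 -1.24944899e-01]
 [ 1.24932029e-01  1.82393375e-03 -9.92163626e-01]] [-13.28411177 500.91491105 901.30262097]
```

View pics/scene0.png

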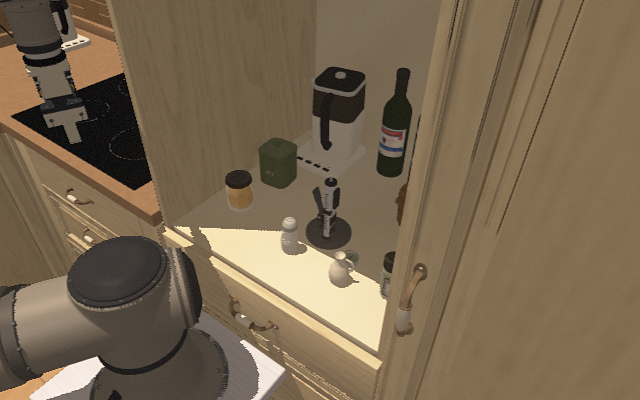

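View pics/top0.png

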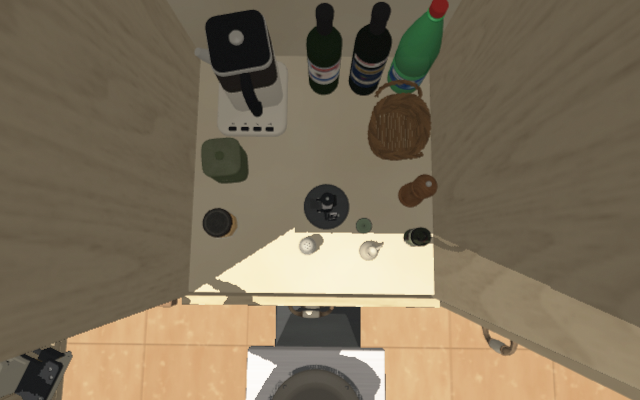

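The scene picture shows the stand at about (328,210). In the top picture its base is at (327,206), the salt shaker at (307,245), the jug at (369,250) and the tealight at (364,226). Next I'll enlarge both crops and fit the base disc.

```bash
cat > h.py <<'E'
import numpy as np,cv2
def ray(c,u,v):
    d=c["R"].T@np.linalg.solve(c["K"],[u,v,1.]);return -c["R"].T@c["t"],d
def onz(c,u,v,z):
    o,d=ray(c,u,v);return o+d*(z-o[2])/d[2]
def proj(c,X):
    p=c["K"]@(c["R"]@np.asarray(X,float)+c["t"]);return p[:2]/p[2]
def two(c1,p1,c2,p2):
    o1,d1=ray(c1,*p1);o2,d2=ray(c2,*p2);s=np.linalg.lstsq(np.c_[d1,-d2],o2-o1,rcond=None)[0]
    a,b=o1+s[0]*d1,o2+s[1]*d2;return (a+b)/2,np.linalg.norm(a-b)
E
python3 - <<'E'
from h import *
s=dict(np.load("pics/scene0.npz"));t=dict(np.load("pics/top0.npz"))
a=cv2.resize(s["color"][170:260,295:365],None,fx=6,fy=6,interpolation=cv2.INTER_CUBIC)
b=cv2.resize(t["color"][180:235,300:355],None,fx=7,fy=7,interpolation=cv2.INTER_CUBIC)
im=np.zeros((540,805-5,3),np.uint8);im[:540,:420]=a;b=b[:,:380];im[:385,420:800]=b
cv2.imwrite("pics/crop.png",im[...,::-1])
g=cv2.cvtColor(t["color"],cv2.COLOR_RGB2GRAY);m=np.zeros_like(g);m[175:240,295:360]=(g[175:240,295:360]<75)*255
cs=max(cv2.findContours(m,0,1)[0],key=cv2.contourArea);e=cv2.fitEllipse(cv2.convexHull(cs));print(e,onz(t,*e[0],14))
E
```

```text
((326.00836181640625, 206.26918029785156), (44.82012939453125, 44.945072174072266), 125.5362777709961) [481.59818103 -21.34523895  14.        ]
```

View pics/crop.png

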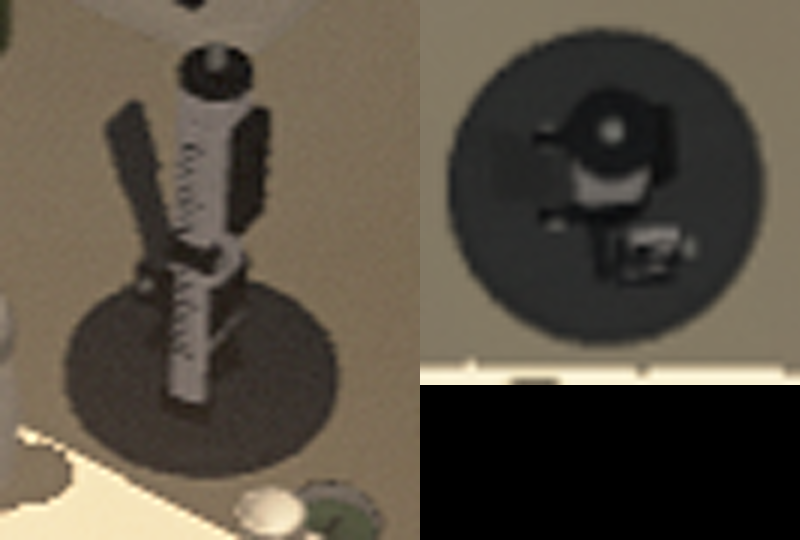

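The crop shows the lever leaning left (+y), the pad on the right, the strip in front, and a dark tab across it near scene crop (195,258). I'll triangulate these and compare against projected model points.

```bash
python3 - <<'E'
from h import *
s=dict(np.load("pics/scene0.npz"));t=dict(np.load("pics/top0.npz"))
S=lambda x,y:(295+x/6-.4,170+y/6-.4); T=lambda x,y:(300+(x-420)/7-.4,180+y/7-.4)
print("stud",onz(t,*T(613,130),167),onz(s,*S(216,48),167),two(s,S(216,48),t,T(613,130)))
print("cam",-t["R"].T@t["t"],-s["R"].T@s["t"])
for yaw in(-.2,0,.2):
  R=np.array([[np.cos(yaw),-np.sin(yaw),0],[np.sin(yaw),np.cos(yaw),0],[0,0,1]])
  for n,p in dict(levertop=(0,38,122),padtop=(0,-19,140),padbot=(0,-19,90),pivot=(0,18,55),strtop=(-30,0,154),strbot=(-30,0,14),tab90=(-30,0,90),tab125=(-30,0,125)).items():
    X=R@np.array(p,float)+[481.6,-21.3,0]
    a=proj(s,X);b=proj(t,X);print(yaw,n,np.round([(a[0]-294.6)*6,(a[1]-169.6)*6]),np.round([(b[0]-299.6)*7+420,(b[1]-179.6)*7]))
E
```

```text
stud [482.19449127 -21.51017522 167.        ] [479.9686763 -21.2056205 167.       ] (array([481.87099528, -20.90211651, 165.78547974]), np.float64(1.566220407628196))
cam [384.5115677   -9.00594421 956.82201981] [-182.24616485 -449.66326176  757.79767499]
-0.2 levertop [144.  96.] [487. 124.]
-0.2 padtop [252. 129.] [674. 157.]
-0.2 padbot [246. 233.] [667. 175.]
-0.2 pivot [175. 255.] [553. 162.]
-0.2 strtop [157. 108.] [590. 238.]
-0.2 strbot [148. 390.] [586. 273.]
-0.2 tab90 [153. 243.] [588. 255.]
-0.2 tab125 [155. 171.] [589. 246.]
0 levertop [131. 105.] [484. 149.]
0 padtop [259. 124.] [675. 144.]
0 padbot [252. 228.] [669. 163.]
0 pivot [169. 259.] [551. 173.]
0 strtop [170. 115.] [610. 240.]
0 strbot [160. 397.] [604. 275.]
0 tab90 [165. 250.] [607. 257.]
0 tab125 [167. 178.] [609. 248.]
0.2 levertop [121. 115.] [486. 174.]
0.2 padtop [264. 119.] [674. 131.]
0.2 padbot [257. 223.] [668. 151.]
0.2 pivot [165. 264.] [552. 184.]
0.2 strtop [184. 121.] [631. 238.]
0.2 strbot [173. 403.] [621. 273.]
0.2 tab90 [179. 256.] [626. 256.]
0.2 tab125 [182. 183.] [629. 247.]
```

```bash
python3 - <<'E'
from h import *
s=dict(np.load("pics/scene0.npz"));t=dict(np.load("pics/top0.npz"))
f=lambda a:(255*np.clip((a/255.-.04)/.5,0,1)**.5).astype(np.uint8)
a=cv2.resize(f(s["color"])[172:242,305:345],None,fx=8,fy=8,interpolation=cv2.INTER_CUBIC)
b=cv2.resize(f(t["color"])[182:226,306:346],None,fx=12,fy=12,interpolation=cv2.INTER_CUBIC)
im=np.zeros((560,800,3),np.uint8);im[:560,:320]=a;im[:528,320:800]=b
cv2.imwrite("pics/crop2.png",im[...,::-1])
E
```

```text
(no output)
```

View pics/crop2.png

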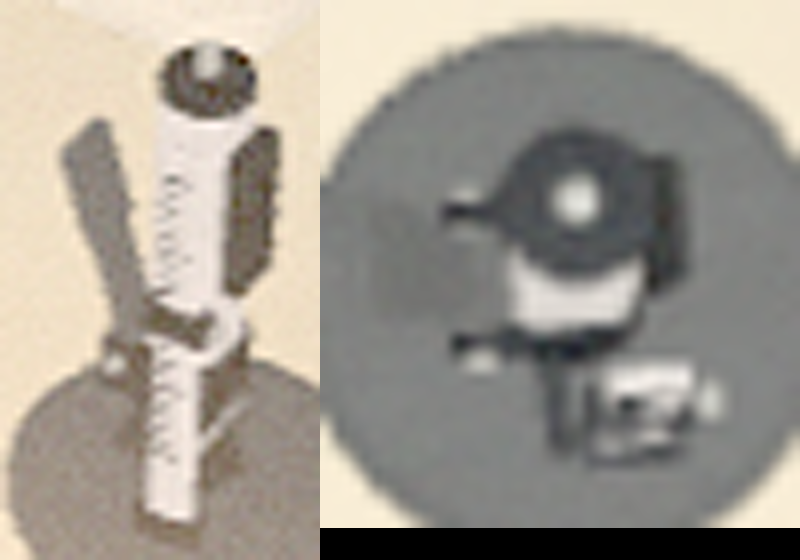

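Pointer, axle ends, pad and lever are all clear. The stand is at about (481.7,-21.3) with yaw about 0.05–0.1, and the tab is at z of about 90. First I'll retract toward the base, so the arm can swing in past the panel edge.

Units first: shifts go in shares of 750 mm and turns go in shares of pi rad. So -180 mm / 750 = -0.24, -135 mm / 750 = -0.18.

Request:
{"op": "shift_gripper", "data": {"deltas": [[[92,-0.0053,-0.06,0,0],[92,-0.0107,-0.12,0,0],[92,-0.016,-0.18,0,0],[92,-0.02,-0.24,0,0],[92,-0.02,-0.24,0,0]]]}}

```text
time: 0.72
tool_pos: [148.7, 309.0, 245.4]
tcp_rot: [-3.141, -0.0, 2.735]
contact_force: [0.5, 0.2, 0.6]
grip_width: 91.8
finger_force: 0.0
```

```bash
python3 - <<'E'
from plant import bot, viewer, status
from h import *
o=status.get_obs();print(o["tool_pos"],o["joint_positions"],o["tcp_rot"])
c=viewer.capture("scene");d=viewer.capture("top")
cv2.imwrite("pics/s1.png",np.vstack([c["color"][:300],d["color"][100:]])[...,::-1])
E
```

```text
[148.74648852 308.95391923 245.40789582] [ 8.97474996e-01 -9.92815657e-04  1.95306212e+00 -8.63095560e-05
  1.19037143e+00 -2.66670923e-01] [-3.14075343e+00 -1.46209006e-04  2.73497427e+00]
```

View pics/s1.png

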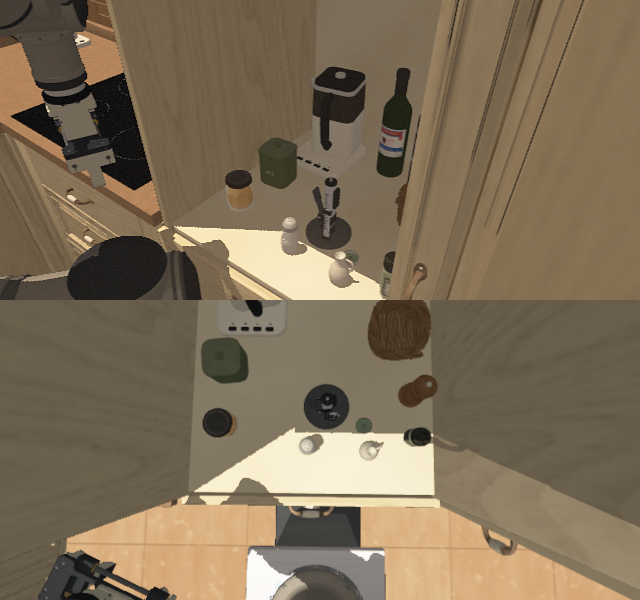

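The gripper is at r of about 343 mm beside the left panel, with joint range to spare. I'll go further in and align the yaw.

To row units: -69 mm / 750 = -0.092, -56 mm / 750 = -0.0747, -0.4 rad / 3.1416 = -0.1273.

Request:
{"op": "shift_gripper", "data": {"deltas": [[[92,-0.0267,-0.0267,0,-0.0414],[92,-0.06,-0.0533,0,-0.0828],[92,-0.092,-0.0747,0,-0.1273],[92,-0.092,-0.0747,0,-0.1273]]]}}

```text
time: 1.32
tool_pos: [192.7, 232.4, 245.6]
tcp_rot: [3.141, 0.0, 3.133]
contact_force: [-0.3, -0.6, -0.1]
grip_width: 91.7
finger_force: 0.0
```

```bash
python3 -c "
from plant import bot, viewer, status
o=status.get_obs();print(o['tool_pos'],o['joint_positions'],o['tcp_rot'])"
```

```text
[192.65617467 232.38841295 245.6056707 ] [ 6.22717633e-01 -8.76487188e-02  2.03333963e+00  9.17700004e-06
  1.19544726e+00 -9.39673373e-01] [3.14131759e+00 3.61899051e-04 3.13318392e+00]
```

To row units: -172 mm / 750 = -0.2293, -117 mm / 750 = -0.156.

Request:
{"op": "shift_gripper", "data": {"deltas": [[[92,-0.028,-0.056,0,0],[92,-0.056,-0.112,0,0],[92,-0.1,-0.1733,0,0],[92,-0.156,-0.2293,0,0],[92,-0.156,-0.2293,0,0]]]}}

```text
time: 1.95
tool_pos: [310.5, 57.7, 245.6]
tcp_rot: [-3.142, 0.001, 3.127]
contact_force: [-1.1, 0.4, -1.2]
grip_width: 92.0
finger_force: 0.0
```

```bash
python3 - <<'E'
from plant import bot, viewer, status
from h import *
o=status.get_obs();print(o['tool_pos'],o['joint_positions'],o['tcp_rot'])
c=viewer.capture("wrist");np.savez("pics/w0.npz",**c);print(c["K"],c["R"],-c["R"].T@c["t"])
cv2.imwrite("pics/w0.png",c["color"][...,::-1])
E
```

```text
[310.49962916  57.71034619 245.57125115] [-6.05645130e-02 -5.81805702e-02  2.00720923e+00 -6.11274465e-06
  1.19164955e+00 -1.61722897e+00] [-3.14154453e+00  9.13190941e-04  3.12746306e+00]
[[309.70691629   0.         320.13722364]
 [  0.         309.70691629 199.13879609]
 [  0.           0.           1.        ]] [[ 1.53382642e-02  9.99882257e-01  4.58635008e-04]
 [ 9.55136878e-01 -1.47875450e-02  2.95795323e-01]
 [ 2.95767277e-01 -4.09892762e-03 -9.55251232e-01]] [231.03415029  58.29756705 383.64540848]
```

View pics/w0.png

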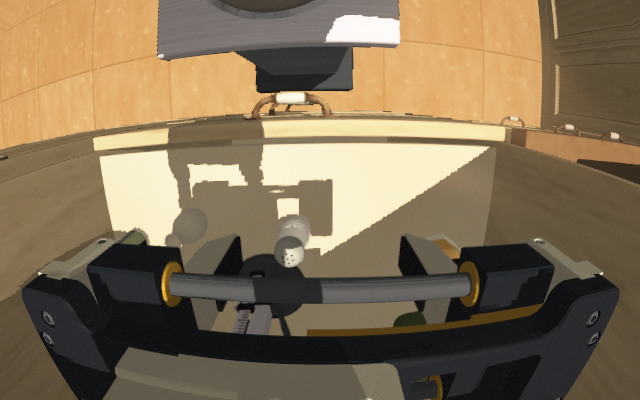

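The wrist image shows the stand base near (260,290), the strip near (245,320) and the salt shaker at (292,240). Now I'll move above the stand at the same height, well clear of the 167 mm stud.

To row units: -172 mm / 750 = -0.2293, -135 mm / 750 = -0.18, -0.07 rad / 3.1416 = -0.0223.

Request:
{"op": "shift_gripper", "data": {"deltas": [[[92,-0.06,-0.0267,0,-0.0064],[92,-0.12,-0.0533,0,-0.0127],[92,-0.18,-0.08,0,-0.0191],[92,-0.2293,-0.1027,0,-0.0223],[92,-0.2293,-0.1027,0,-0.0223]]]}}

```text
time: 2.62
tool_pos: [480.5, -17.1, 244.6]
tcp_rot: [3.141, -0.001, -3.077]
contact_force: [-0.6, 0.4, -0.5]
grip_width: 91.4
finger_force: 0.0
```

```bash
python3 - <<'E'
from plant import bot, viewer, status
from h import *
o=status.get_obs();print(o['tool_pos'],o['tcp_rot'])
c=viewer.capture("wrist");np.savez("pics/w1.npz",**c);s=viewer.capture("scene");np.savez("pics/s2.npz",**s)
im=np.zeros((600,800,3),np.uint8);im[:400,:640]=c["color"];im[400:,:]=0
k=cv2.resize(s["color"][165:265,290:370],None,fx=3,fy=3,interpolation=cv2.INTER_CUBIC)
im[300:600,560:800]=k
cv2.imwrite("pics/w1.png",im[...,::-1])
E
```

```text
[480.52889348 -17.13022135 244.57432401] [ 3.14090567e+00 -7.81380320e-04 -3.07743700e+00]
```

View pics/w1.png

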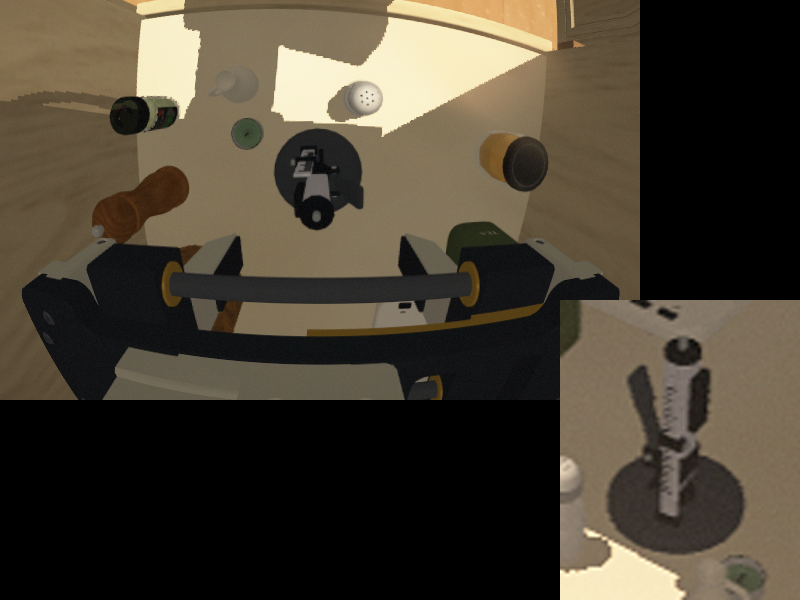

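The wrist view shows the whole stand clearly: base at (318,172), stud at (316,215), tab near (308,155). I'll zoom in on it and calculate.

```bash
cat >> h.py <<'E'
def wray(c,u,v):
    K=c["K"];x,y=(u-K[0,2])/K[0,0],(v-K[1,2])/K[1,1];r=np.hypot(x,y)+1e-9
    d=np.array([x/r*np.sin(r),y/r*np.sin(r),np.cos(r)]);return -c["R"].T@c["t"],c["R"].T@d
def wproj(c,X):
    p=c["R"]@np.asarray(X,float)+c["t"];r=np.hypot(p[0],p[1]);a=np.arctan2(r,p[2])
    return np.array([c["K"][0,2]+c["K"][0,0]*a*p[0]/r,c["K"][1,2]+c["K"][1,1]*a*p[1]/r])
E
python3 - <<'E'
from h import *
w=dict(np.load("pics/w1.npz"))
f=lambda a:(255*np.clip((a/255.-.03)/.55,0,1)**.5).astype(np.uint8)
cv2.imwrite("pics/w1z.png",cv2.resize(f(w["color"])[125:235,270:370],None,fx=5.4,fy=5.4,interpolation=cv2.INTER_CUBIC)[...,::-1])
g=cv2.cvtColor(w["color"],cv2.COLOR_RGB2GRAY);m=np.zeros_like(g);m[120:235,265:372]=(g[120:235,265:372]<62)*255
cs=max(cv2.findContours(m,0,1)[0],key=cv2.contourArea);print(cv2.boundingRect(cs),cv2.fitEllipse(cs))
for y in(0,.1):
  R=cv2.Rodrigues(np.array([0,0,y]))[0]
  for n,p in dict(base=(0,0,14),stud=(0,0,167),lever=(0,38,121),padt=(0,-19,140),padb=(0,-19,90)).items():
    q=wproj(w,R@np.array(p,float)+[481.7,-21.3,0]);print(y,n,np.round(q,1),np.round((q+.5-[270,125])*5.4))
E
```

```text
(274, 129, 89, 101) ((318.8111267089844, 176.1781463623047), (86.3427505493164, 97.42618560791016), 166.51112365722656)Traceback (most recent call last):
  File "<stdin>", line 8, in <module>
cv2.error: OpenCV(4.12.0) /io/opencv/modules/calib3d/src/calibration_base.cpp:151: error: (-210:Unsupported format or combination of formats) The matrices must have 32f or 64f data type in function 'Rodrigues'
```

View pics/w1z.png

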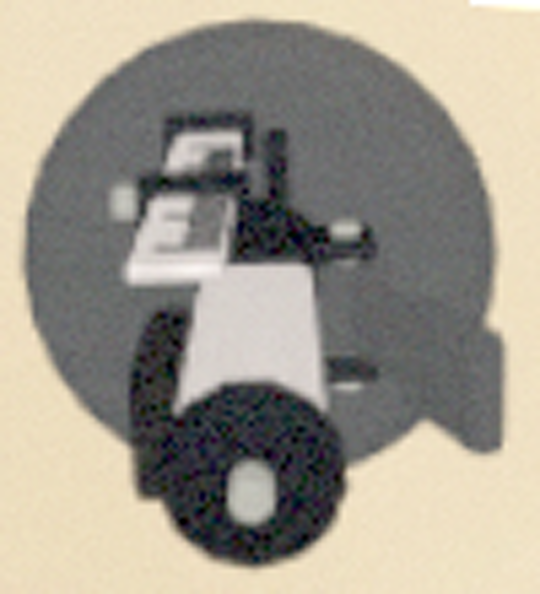

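In the zoom, with -y on the left:
- Tab bar from (140,180) to (247,185)
- Strip top at (178,272)
- Pointer tip at (277,130)
- Lever tip edge centre at (500,400)
- Pad at (140–190, 310–495)
- Stud at (250,490)

```bash
python3 - <<'E'
from h import *
w=dict(np.load("pics/w1.npz"));s=dict(np.load("pics/s2.npz"));t=dict(np.load("pics/top0.npz"))
W=lambda x,y:(270+x/5.4-.5,125+y/5.4-.5);S=lambda x,y:(305+x/8-.5,172+y/8-.5);T=lambda x,y:(306+(x-320)/12-.5,182+y/12-.5)
def mid(r1,r2):
    (o1,d1),(o2,d2)=r1,r2;k=np.linalg.lstsq(np.c_[d1,-d2],o2-o1,rcond=None)[0];a,b=o1+k[0]*d1,o2+k[1]*d2;return np.round((a+b)/2,1),round(np.linalg.norm(a-b),1)
def wz(p,z):
    o,d=wray(w,*p);return np.round(o+d*(z-o[2])/d[2],1)
print("base",wz(W(260,245),14),"stud",wz(W(250,488),167))
print("pointer tip",wz(W(277,131),45),onz(t,*T(562,455),45))
print("striptop mid",wz(W(178,274),154),"lever edge",wz(W(503,345),122),wz(W(495,450),122))
print("pad top L",wz(W(140,495),140),"axle",wz(W(350,240),55),wz(W(350,372),55))
print("axle top",onz(t,*T(450,212),55),onz(t,*T(455,345),55))
print("tab s-w",mid(ray(s,*S(181,319)),wray(w,*W(194,183))))
print("lever s-w",mid(ray(s,*S(85,122)),wray(w,*W(500,398))))
# scene ray with plane x=const through strip
o,d=ray(s,*S(181,319))
for x in(446,449,452):print(x,np.round(o+d*(x-o[0])/d[0],1))
E
```

```text
base [477.8 -20.6  14. ] stud [480.1 -20.9 167. ]
pointer tip [447.5 -18.8  45. ] [448.00472725 -20.46164005  45.        ]
striptop mid [453.7 -32.7 154. ] lever edge [469.4  19.1 122. ] [487.4  19.6 122. ]
pad top L [492.2 -37.6 140. ] axle [467.2  -3.   55. ] [494.6  -1.   55. ]
axle top [493.45476482   1.50733589  55.        ] [4.67996770e+02 2.20990491e-01 5.50000000e+01]
tab s-w (array([451.1, -34. ,  96.7]), np.float64(1.9))
lever s-w (array([478.2,  18.7, 123.9]), np.float64(1.2))
446 [446.  -38.4 102.7]
449 [449.  -36.4  99.6]
452 [452.  -34.5  96.5]
```

The yaw is 0.06, which matches the tool, and the axis is at about (481,-21). The pad face is at y≈-40, the lever outer face at ≈+19.5 and the tab at z≈97. I'll descend centred between lever and pad, 4 mm high to clear the stud.

To row units: 121 mm / 750 = 0.1613, 6.5 mm / 750 = 0.0087.

Request:
{"op": "shift_gripper", "data": {"deltas": [[[92,0,0.0087,0.0267,0],[92,0,0.0087,0.08,0],[92,0,0.0087,0.1267,0],[92,0,0.0087,0.1613,0],[92,0,0.0087,0.1613,0]]]}}

```text
time: 3.35
tool_pos: [476.3, -10.2, 123.5]
tcp_rot: [3.14, -0.004, -3.076]
contact_force: [-0.4, 0.0, 1.6]
grip_width: 91.9
finger_force: 0.0
```

Request:
{"op": "shift_gripper", "data": {"deltas": [[[68,0,0,0,0],[68,0,0,0,0],[68,0,0,0,0],[66,0,0,0,0],[66,0,0,0,0]]]}}

```text
time: 3.98
tool_pos: [478.6, -11.1, 124.9]
tcp_rot: [3.14, 0.001, -3.078]
contact_force: [-0.2, 5.2, 2.6]
grip_width: 66.0
finger_force: 2.7
```

```bash
python3 - <<'E'
from plant import bot, viewer, status
from h import *
o=status.get_obs();print(o['tool_pos'],o['tcp_rot'],o['contact_force'])
c=viewer.capture("wrist");np.savez("pics/w2.npz",**c);s=viewer.capture("scene");np.savez("pics/s3.npz",**s)
im=np.zeros((600,800,3),np.uint8);im[:400,:640]=c["color"]
im[300:600,560:800]=cv2.resize(s["color"][150:250,290:370],None,fx=3,fy=3,interpolation=cv2.INTER_CUBIC)
cv2.imwrite("pics/w2.png",im[...,::-1])
E
```

```text
[478.59455258 -11.14794212 124.92855582] [ 3.14043152e+00  9.02280014e-04 -3.07779176e+00] [-0.22497478  5.19337405  2.60905703]
```

View pics/w2.png

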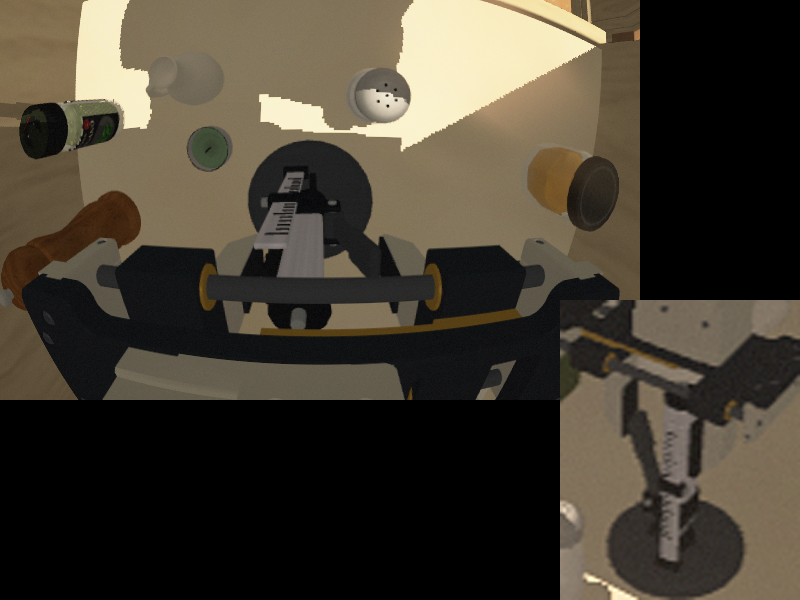

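The fingers straddle tube and lever, with the stud at (300,318) clear of the body. The force of +5 N in y means the lever finger touches first, so I'll shift +2 mm in y while narrowing.

To row units: 2 mm / 750 = 0.0027, -1.5 mm / 750 = -0.002.

Request:
{"op": "shift_gripper", "data": {"deltas": [[[64,-0.002,0.002,0,0],[63,-0.002,0.0027,0,0],[62,-0.002,0.0027,0,0],[62,-0.002,0.0027,0,0]]]}}

```text
time: 4.58
tool_pos: [479.4, -9.1, 124.4]
tcp_rot: [3.14, -0.001, -3.078]
contact_force: [-1.2, 5.8, 1.8]
grip_width: 61.9
finger_force: 3.0
```

Request:
{"op": "shift_gripper", "data": {"deltas": [[[61,0,0,0,0],[61,0,0,0,0]]]}}

```text
time: 4.82
tool_pos: [479.4, -9.1, 124.4]
tcp_rot: [3.14, -0.001, -3.078]
contact_force: [-1.1, 5.8, 2.7]
grip_width: 61.1
finger_force: 5.9
```

Request:
{"op": "shift_gripper", "data": {"deltas": [[[60,0,0,0,0],[60,0,0,0,0]]]}}

```text
time: 5.08
tool_pos: [479.5, -9.5, 124.5]
tcp_rot: [3.141, -0.001, -3.078]
contact_force: [-2.3, 3.8, 3.6]
grip_width: 60.1
finger_force: 7.0
```

To row units: -0.6 mm / 750 = -0.0008, -0.3 mm / 750 = -0.0004.

Request:
{"op": "shift_gripper", "data": {"deltas": [[[59,0,-0.0004,0,0],[59,0,-0.0004,0,0],[58.5,0,-0.0008,0,0],[58.5,0,-0.0008,0,0]]]}}

```text
time: 5.58
tool_pos: [479.6, -10.2, 124.5]
tcp_rot: [3.141, -0.0, -3.077]
contact_force: [-3.3, 4.0, 3.2]
grip_width: 58.6
finger_force: 6.9
```

To row units: 0.6 mm / 750 = 0.0008.

Request:
{"op": "shift_gripper", "data": {"deltas": [[[57.6,0,0.0008,0,0],[57.6,0,0.0008,0,0]]]}}

```text
time: 5.82
tool_pos: [479.7, -10.5, 124.5]
tcp_rot: [-3.14, -0.0, -3.077]
contact_force: [-3.5, -3.5, 2.6]
grip_width: 58.0
finger_force: 10.2
```

The pad is now firm (~10 N), with the lever at 7 N. Lifting in two stages.

To row units: -30 mm / 750 = -0.04, -24 mm / 750 = -0.032.

Request:
{"op": "shift_gripper", "data": {"deltas": [[[57.6,0,0,-0.0053,0],[57.6,0,0,-0.0133,0],[57.6,0,0,-0.0227,0],[57.6,0,0,-0.032,0],[57.6,0,0,-0.04,0]]]}}

```text
time: 6.45
tool_pos: [479.7, -10.5, 154.4]
tcp_rot: [-3.141, -0.001, -3.077]
contact_force: [-1.6, -5.4, -3.3]
grip_width: 58.1
finger_force: 10.7
```

Request:
{"op": "shift_gripper", "data": {"deltas": [[[57.6,0,0,-0.008,0],[57.6,0,0,-0.016,0],[57.6,0,0,-0.0227,0],[57.6,0,0,-0.028,0],[57.6,0,0,-0.028,0]]]}}

```text
time: 7.08
tool_pos: [479.7, -10.5, 175.5]
tcp_rot: [-3.14, -0.0, -3.077]
contact_force: [-2.3, -4.3, -2.1]
grip_width: 57.7
finger_force: 10.6
```

```bash
python3 - <<'E'
from plant import bot, viewer, status
from h import *
o=status.get_obs();print(o['tool_pos'],o['tcp_rot'],o['contact_force'])
c=viewer.capture("wrist");np.savez("pics/w3.npz",**c);s=viewer.capture("scene");np.savez("pics/s4.npz",**s)
f=lambda a:(255*np.clip((a/255.-.03)/.55,0,1)**.5).astype(np.uint8)
im=np.zeros((600,800,3),np.uint8)
im[:600,:320]=cv2.resize(f(s["color"])[170:245,305:345],None,fx=8,fy=8,interpolation=cv2.INTER_CUBIC)
a=cv2.resize(f(c["color"])[140:280,240:400],None,fx=3,fy=3,interpolation=cv2.INTER_CUBIC);im[:a.shape[0],320:800]=a
cv2.imwrite("pics/w3.png",im[...,::-1])
E
```

```text
[479.65519562 -10.47812147 175.45955924] [-3.14043415e+00 -4.56861795e-04 -3.07745829e+00] [-2.27470176 -4.3145104  -2.11295711]
```

View pics/w3.png

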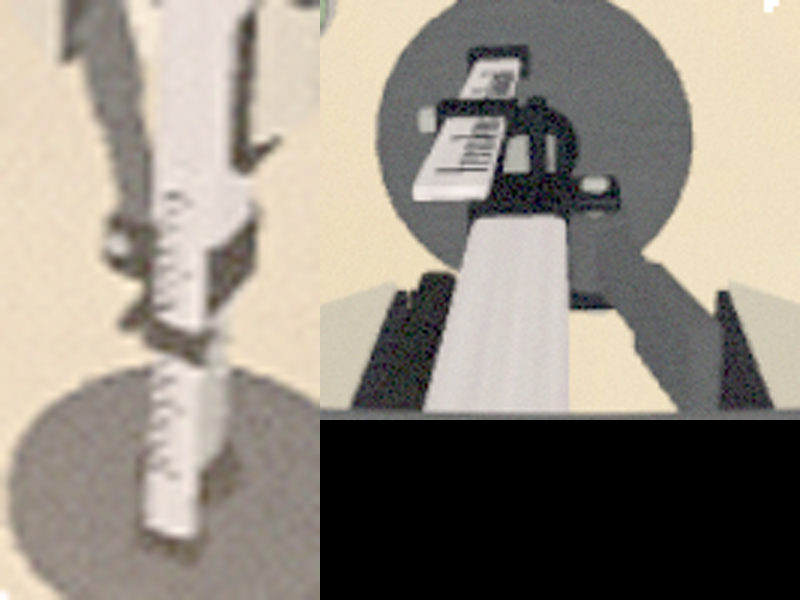

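The tube came up with the hand. In the scene crop the pointer tip (~(127,322)) is just left of the tab (centre (180,337)), and the lever is still open. I'll check the two heights numerically.

```bash
python3 - <<'E'
from h import *
w=dict(np.load("pics/w3.npz"));s=dict(np.load("pics/s4.npz"))
W=lambda x,y:(240+(x-320)/3-.5,140+y/3-.5);S=lambda x,y:(305+x/8-.5,170+y/8-.5)
def mid(r1,r2):
    (o1,d1),(o2,d2)=r1,r2;k=np.linalg.lstsq(np.c_[d1,-d2],o2-o1,rcond=None)[0];a,b=o1+k[0]*d1,o2+k[1]*d2;return np.round((a+b)/2,1),round(np.linalg.norm(a-b),1)
print("ptr",mid(ray(s,*S(127,322)),wray(w,*W(537,99))))
print("tab",mid(ray(s,*S(180,338)),wray(w,*W(480,107))))
for n,X in dict(ptr=(447.7,-19.5,96),tabL=(450.3,-24,97),tabR=(451,-44,97),tabM=(450.6,-34,97),striptop=(450.6,-34,154),stripbot=(450.6,-34,14)).items():
  p=proj(s,X);q=wproj(w,X);print(n,np.round([(p[0]-304.5)*8,(p[1]-169.5)*8]),np.round([(q[0]-239.5)*3+320,(q[1]-139.5)*3]))
E
```

```text
ptr (array([447.9, -19.1,  96. ]), np.float64(0.0))
tab (array([451.6, -33.4,  94.8]), np.float64(1.8))
ptr [128. 323.] [535.  98.]
tabL [147. 322.] [516. 109.]
tabR [207. 349.] [433. 107.]
tabM [177. 336.] [474. 107.]
striptop [184. 174.] [446. 177.]
stripbot [167. 551.] [498.  51.]
```

The pointer is at z=96.0 and the tab at 95–97, so they're level. I'll dwell for step 1, then squeeze in stages with the hand following to -y.

Request:
{"op": "shift_gripper", "data": {"deltas": [[[57.6,0,0,0,0],[57.6,0,0,0,0],[57.6,0,0,0,0],[57.6,0,0,0,0]]]}}

```text
time: 7.68
tool_pos: [479.7, -10.5, 175.2]
tcp_rot: [-3.14, -0.001, -3.077]
contact_force: [-2.8, -4.0, -2.3]
grip_width: 57.8
finger_force: 10.5
```

Request:
{"op": "shift_gripper", "data": {"deltas": [[[56,0,-0.0011,0,0],[54.5,0,-0.002,0,0],[53,0,-0.0031,0,0],[51.5,0,-0.004,0,0],[51.5,0,-0.004,0,0]]]}}

```text
time: 8.3
tool_pos: [479.9, -13.5, 175.2]
tcp_rot: [-3.14, -0.001, -3.077]
contact_force: [-2.4, -5.7, -1.9]
grip_width: 51.5
finger_force: 10.8
```

```bash
python3 -c "
from plant import bot, viewer, status
o=status.get_obs();print(o['tool_pos'],o['contact_force'],o['moment'])"
```

```text
[479.85597986 -13.49522541 175.24252725] [-2.3538309  -5.74417011 -1.86888279] [-0.48766204  0.37235622  0.04278556]
```

Units first: shifts go in shares of 750 mm and turns go in shares of pi rad. So -4 mm / 750 = -0.0053, -3 mm / 750 = -0.004.

Request:
{"op": "shift_gripper", "data": {"deltas": [[[49.5,0,-0.0013,0,0],[47.5,0,-0.0027,0,0],[45.5,0,-0.004,0,0],[43.5,0,-0.0053,0,0],[43.5,0,-0.0053,0,0]]]}}

```text
time: 8.93
tool_pos: [480.1, -17.5, 175.5]
tcp_rot: [-3.14, -0.0, -3.078]
contact_force: [-3.2, -5.9, -0.4]
grip_width: 43.8
finger_force: 10.9
```

Request:
{"op": "shift_gripper", "data": {"deltas": [[[42,0,-0.0009,0,0],[41,0,-0.0016,0,0],[40,0,-0.0017,0,0],[38,0,-0.0017,0,0],[38,0,-0.0017,0,0]]]}}

```text
time: 9.55
tool_pos: [480.3, -19.4, 175.8]
tcp_rot: [-3.139, -0.0, -3.077]
contact_force: [-4.5, -9.0, 1.3]
grip_width: 39.4
finger_force: 30.1
```

Request:
{"op": "shift_gripper", "data": {"deltas": [[[36,0,0,0,0],[36,0,0,0,0],[36,0,0,0,0]]]}}

```text
time: 9.93
tool_pos: [480.2, -19.4, 175.8]
tcp_rot: [-3.139, -0.0, -3.077]
contact_force: [-4.7, -9.1, 1.0]
grip_width: 39.5
finger_force: 30.1
```

```bash
python3 - <<'E'
from plant import bot, viewer, status
from h import *
c=viewer.capture("wrist");np.savez("pics/w4.npz",**c);s=viewer.capture("scene");np.savez("pics/s5.npz",**s)
f=lambda a:(255*np.clip((a/255.-.03)/.55,0,1)**.5).astype(np.uint8)
im=np.zeros((600,800,3),np.uint8)
im[:600,:320]=cv2.resize(f(s["color"])[170:245,305:345],None,fx=8,fy=8,interpolation=cv2.INTER_CUBIC)
a=cv2.resize(f(c["color"])[140:280,240:400],None,fx=3,fy=3,interpolation=cv2.INTER_CUBIC);im[:a.shape[0],320:800]=a
cv2.imwrite("pics/w4.png",im[...,::-1])
E
```

```text
(no output)
```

View pics/w4.png

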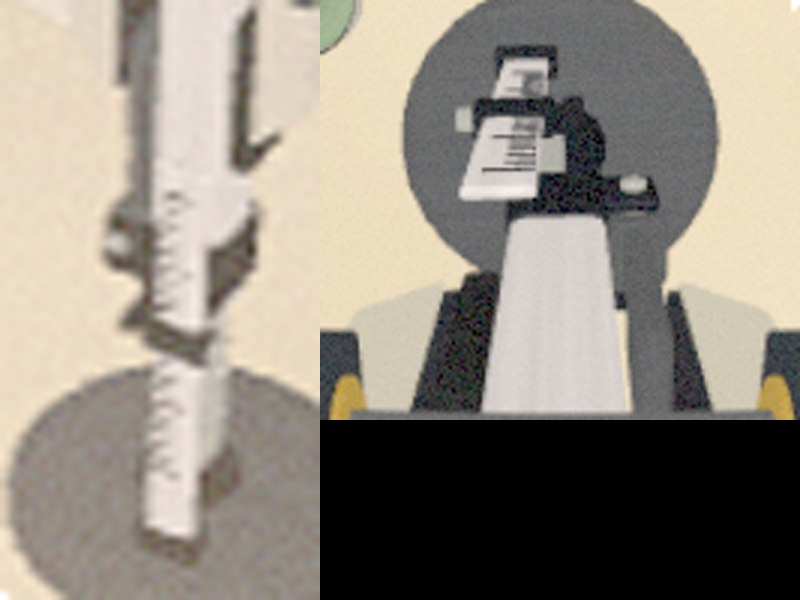

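The lever is upright and closed (width 39.5 mm), the pointer tip is still at (127,322) beside the tab, and the grip is 30 N. Handing in.

```bash
python3 -c "
from plant import bot, viewer, status
print(bot.close_job())"
```

```text
the job is handed in; nothing more can be done
None
```

The job is handed in with the tube held level with the tab (pointer at z≈96 mm, tab measured at 95–97 mm), the cam lever squeezed closed and still gripped at 30 N, and the other things not touched as far as I could see; no verdict came back.

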